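Find the socket that fits the cell's closing nut

ROBOT

A 7-joint arm with a two-finger parallel gripper is mounted at the origin on a cart in front of the work surface, level with it; the furniture and walls round the work are solid. World frame = base frame: x ahead of the robot, y to its left, z up, the work surface at z = 0. Lengths are in mm, angles in rad, forces in N, time in s.
With the tool pointing down it reaches from about 400 to 875 mm from the base axis. Payload 4.4 kg.
Tool frame: the origin (TCP) lies at the very end of the fingers, on their centre line; the grasp point (between the pads) lies 19 mm behind it; z points along the fingers, y is the direction in which the jaws open and shut (so a half turn about z gives the same grasp; the last joint's range is limited). The gripper opens to 85 mm and grips with 20 to 120 N. Pads are 22 mm wide; open, the fingers measure 114 mm over their backs; the gripper's body (76 mm by 85 mm) begins 54 mm behind the grasp point. The pads swing forward as they close: fully open they stand 13 mm farther back than shut.
Start: joints at [-1.345, 0.628, 0.038, 1.517, -0.027, 0.996, -0.02], TCP at [186.965, 622.545, 231.313] pointing down, gripper open.
Joint ranges: [-3.06, 3.06], [-0.37, 2.12], [-1.25, 1.32], [0.18, 2.47], [-1.1, 4.24], [0.23, 1.98], [-2.94, 2.94]. Speed limits (rad/s): [2.57, 2.57, 3.14, 3.14, 3.14, 3.14, 3.14].

INTERFACE

Orientations are given as [roll, pitch, yaw] about the fixed x, y, z axes, in that order (R = Rz(yaw) Ry(pitch) Rx(roll)).
In Python, from cell import ctrl, eyes gives the robot as it stands.
- The arm moves only by the tool move_arm, never from a script. Its argument "increments" is a list of rows, each a list of 6 numbers: the shift along the tool's x, y, z in cm, then the turn, a rotation vector about the tool's x, y, z in degrees. In form: [[x, y, z, wx, wy, wz], ...]. A call has 1 to 20 rows; each row is the pose to reach, as a shift and turn from the pose commanded when the call began, along the tool's axes at that moment; what a row does not reach only later rows make up. A row lasts 1/10 s, in which the tool goes at most 50 mm and 8.59 degrees, less where a joint would pass 70% of its speed; a pose out of reach is approached as far as the arm can. A call with a gripper value outside its range is refused whole. "grip" is the opening, from -1 (shut) to 1 (fully open), set as the call begins (left out, the last holds). The fingers move at their own pace and stop on an object; the grip force is fixed at half the most. Time passes only in rows, so rows that repeat a pose let the fingers close. It gives the time, the measured TCP pose, the force and the opening at its end, in the units of the state.
- ctrl.read_state(): the state, without advancing time (a new reading comes with each control period).
- eyes.get_image(name): name is "side" or "top" or "wrist"; returns the picture (420x560x3 uint8, red, green, blue); there is no depth.
- eyes.calibration(name): a dict with "fx", "fy", "cx", "cy" (pixels), "dist" ([k1, k2, p1, p2, k3] as OpenCV has them; the pictures are not rectified), "pose" (4x4, takes a point from camera to world coordinates); the wrist camera has in their place "tool_from_camera" (4x4, takes a point from camera to tool coordinates, whose origin is the TCP and whose axes are the flange's). Camera axes: x right, y up, looking along -z (the intrinsics and any distortion apply to the point x, -y, -z); pixel columns grow to the right and rows downward; lengths in mm; the calibration is good to about 2 mm. A picture is of the moment at which its call begins: read the wrist's pose just before it. calibration takes no time and is no camera call.
- ctrl.finish_job(): hands the job in, once; it reports no verdict.
The state is a dict: "clock": time; "qpos": joint angles; "qd": joint speeds; "tau": joint torques, N m; "eef_pos": TCP position; "tool_rot": TCP orientation; "force": force on the tool from outside, world axes, zero at the start; "torque": the same for the moment, N m; "width": finger opening in mm.
Only numpy, scipy, OpenCV 4.12 (cv2) and the standard library are available. Lean on these libraries where they do the work, as an engineer would, in place of code of your own. Each camera call takes 0.05 s, during which the arm holds its last target. There are 200 camera calls.

TASK

Find out which of the three look-alike sockets on the rack fits the hex nut on the sample cell: try them on it one at a time, and put any that will not go down over the nut back upright on a free post of the rack. Finish while still gripping the fitting socket by its square grip, upright and fully down over the nut so that its foot rests on the washer; the other two sockets end standing on the rack, and the dish, the weighing boat and the stopper stay where they are.

Things in the scene. Friction and masses are not known exactly. Their poses are not given: they have to be found in the camera images.
- socket_a_grip (a point): A socket, mouth down: round steel, 32 mm across, from its foot to 29 mm up; on it a dark steel square finger grip, 22 x 22 mm, from 30 to 60 mm above the foot. 0.10 to 0.20 kg. This point: centre of the grip, 45 mm above the foot; z up, x and y through the grip's flat sides. Looks just like socket_b and socket_c.
- socket_b_grip (a point): The second socket, alike outside; same point and axes. One of the three (find out which by trying) has a hex opening 22.6 mm across flats, which fits the nut; the openings of the others are 16.5 and 14.5 mm.
- socket_c_grip (a point): The third socket, alike outside; same point and axes.
- socket_a_foot (a point): Centre of socket_a's foot (its mouth), 45 mm below the grip centre. In every socket the hex opening is 24 mm deep from the foot, and two of its six flats face the grip's +x and -x sides.
- socket_b_foot (a point): Centre of socket_b's foot (its mouth), 45 mm below the grip centre.
- socket_c_foot (a point): Centre of socket_c's foot (its mouth), 45 mm below the grip centre.
- socket_a: socket_a as a whole; origin at its foot, axes as its grip.
- socket_b: socket_b as a whole; origin at its foot, axes as its grip.
- socket_c: socket_c as a whole; origin at its foot, axes as its grip.
- rack: Aluminium socket rail, 56 (x) by 190 (y) by 12 mm, fixed to the bench; origin under its middle, long axis y. Three posts, 9 mm thick, 12 mm tall, stand on its centre line 65 mm apart; the sockets start over them in any order, feet on the rail, grips square to the rail within about 0.2 rad.
- post_0 (a point): Foot of the post at the rail's +y end, on the rail's top face, 12 mm above the bench.
- post_1 (a point): Foot of the middle post, on the rail's top face.
- post_2 (a point): Foot of the post at the rail's -y end, on the rail's top face.
- nut_seat (a point): Point on the axis of the cell's hex nut, on the washer's top face 45 mm above the bench, where a seated socket's foot rests; z up. The nut is fixed, 20 mm across flats, 14 mm tall (top 2 mm narrower, 18.4 mm), two flats facing +x and -x; its 12 mm stud ends 18.5 mm above this point. A socket that is too small stops 14 to 19 mm too high.
- cell: Sample cell fixed to the bench: grey base 100 x 100 mm, round aluminium body 86 mm across with a side spigot at +x, on top a washer 44 mm across and the hex nut in the middle. Origin under its centre, axes as nut_seat. The 22.6 mm opening goes over the nut when turned within about 12 degrees of its flats.
- petri: Shut glass dish, 61 mm across, 14 mm tall, loose; origin under its centre. Bystander.
- weigh_boat: White weighing boat, 64 x 64 x 11 mm, loose; origin under its centre. Bystander.
- stopper: Red rubber stopper, 23 mm across, 22 mm tall, loose; origin under its centre. Bystander.
Not all that is in view belongs to the job. Leave any green or purple look-alike of the socket_a alone.

How it is judged:
By the outcome, as a careful person would: the job done as asked, in the order asked, and still so for the second after the job is handed in, while the arm keeps its last pose, push and grip.
It also fails if it takes over 72 s, if anything falls off the work surface, if the arm or the gripper's body presses on something with over 40 N, if the wrist force passes 120 N, or if a joint passes its speed limit or range.

## Working session

There is one attempt and no reset: what is moved stays moved. The work goes in short steps, Python scripts to look and compute and a tool call to move; the robot and the scene stay as the last step left them, time stands still between calls to the robot, and variables do not carry over. Pictures are saved under pics/ and viewed, about 8 in all and at most 12, crops included, and the job is handed in when it is done.

Besides the shell and the picture viewer there is one more tool, called after "Emit:" as name([rows], argument=value, ...), one row to a line, values as JSON. move_arm: Moves the arm, as the interface text tells. Its arguments: {"type":"object","properties":{"increments":{"type":"array","items":{"type":"array","items":{"type":"number"}}},"grip":{"type":"number"}},"required":["increments"]}

```bash
ls; mkdir -p pics
python3 - <<'E'
from cell import ctrl, eyes
import cv2, numpy as np
s=ctrl.read_state(); print(s)
for n in("side","top","wrist"):
    c=eyes.calibration(n); print(n,{k:np.round(v,4).tolist() for k,v in c.items()})
for n in("side","top"):
    cv2.imwrite(f"pics/{n}0.png",eyes.get_image(n)[:,:,::-1])
E
```

```text
pics
{'clock': 0.0, 'qpos': array([-1.34482524,  0.62934119,  0.03842698,  1.51835616, -0.02699988,
        0.99628457, -0.01998815]), 'qd': array([-2.06255304e-03,  8.89365814e-04, -7.79452647e-04,  1.24224349e-03,
       -4.79245765e-04,  7.87153731e-05, -4.08032245e-04]), 'tau': array([ 1.01855103e-04, -5.63404763e+01,  1.22643247e+00, -1.93430686e+01,
        1.11112290e-02,  1.05211115e-02,  4.31373294e-06]), 'eef_pos': array([186.75877535, 621.95161175, 230.39579374]), 'tool_rot': array([-3.13972096e+00,  1.54189168e-05,  2.84984588e+00]), 'force': array([-0.49135677,  0.27298019, -0.73550165]), 'torque': array([ 0.06533612, -0.00458408, -0.03179102]), 'width': 85.6013117840583}
side {'fx': 450.8585, 'fy': 450.8585, 'cx': 271.4333, 'cy': 200.13, 'dist': [-0.049, 0.0, 0.0, 0.0, 0.0], 'pose': [[-0.9992, 0.0014, 0.0407, 472.7652], [0.0354, -0.4667, 0.8837, 967.0251], [0.0202, 0.8844, 0.4663, 477.8341], [0.0, 0.0, 0.0, 1.0]]}
top {'fx': 460.0075, 'fy': 460.0075, 'cx': 275.1852, 'cy': 199.6303, 'dist': [0.0423, 0.0, 0.0, 0.0, 0.0], 'pose': [[-0.0024, 0.9941, -0.1086, 285.9045], [-0.9998, -0.0045, -0.0195, 204.8929], [-0.0199, 0.1085, 0.9939, 1204.7419], [0.0, 0.0, 0.0, 1.0]]}
wrist {'fx': 296.7836, 'fy': 296.7836, 'cx': 282.5453, 'cy': 213.6621, 'dist': [-0.0007, 0.0, 0.0, 0.0, 0.0], 'tool_from_camera': [[0.0001, 0.9516, 0.3073, 78.6921], [1.0, -0.0002, 0.0001, 0.6819], [0.0002, 0.3073, -0.9516, -142.1702], [0.0, 0.0, 0.0, 1.0]]}
```

View pics/top0.png

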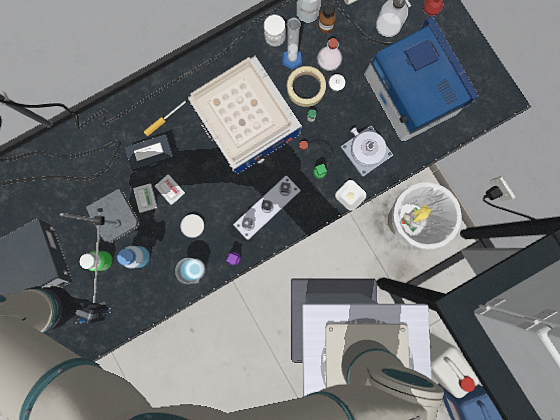

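View pics/side0.png

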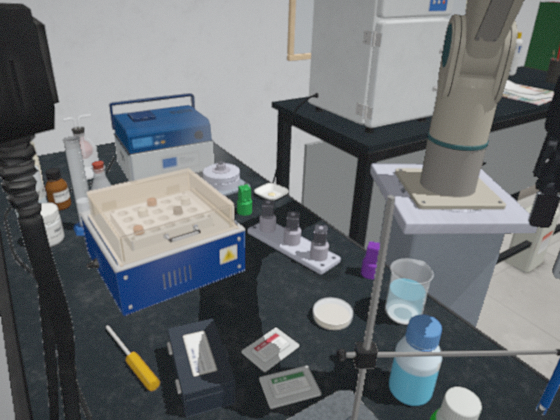

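The top view shows three sockets on the rack at about (287,187), (267,206) and (248,224), and the cell nut near (369,148) with its spigot up-left at (354,131). The side view agrees; a green and a purple decoy are nearby. I'll enlarge the top view and compute positions.

```bash
cat > h.py <<'E'
from cell import ctrl, eyes
import cv2, numpy as np
from scipy.spatial.transform import Rotation as R
def campose(n,st=None):
    c=eyes.calibration(n)
    if n!="wrist": return c,c["pose"]
    T=np.eye(4); T[:3,:3]=R.from_euler('xyz',st["tool_rot"]).as_matrix(); T[:3,3]=st["eef_pos"]
    return c,T@c["tool_from_camera"]
def KD(c): return np.array([[c["fx"],0,c["cx"]],[0,c["fy"],c["cy"]],[0,0,1.]]),np.array(c["dist"])
def back(n,uv,z,st=None):
    c,P=campose(n,st);K,D=KD(c)
    p=cv2.undistortPoints(np.array(uv,float).reshape(-1,1,2),K,D).reshape(-1,2)
    d=np.c_[p[:,0],-p[:,1],-np.ones(len(p))]@P[:3,:3].T
    o=P[:3,3]; return o+d*((z-o[2])/d[:,2])[:,None]
def proj(n,X,st=None):
    c,P=campose(n,st);K,D=KD(c)
    q=(np.atleast_2d(X)-P[:3,3])@P[:3,:3]*[1,-1,-1]
    return cv2.projectPoints(q,np.zeros(3),np.zeros(3),K,D)[0].reshape(-1,2)
def move(target,rpy):
    "shift in cm in tool axes and rotvec in deg from measured pose"
    s=ctrl.read_state();M=R.from_euler('xyz',s["tool_rot"])
    return np.round(M.inv().apply(np.array(target)-s["eef_pos"])/10,2), np.round(np.degrees((M.inv()*R.from_euler('xyz',rpy)).as_rotvec()),2)
E
python3 - <<'E'
from h import *
im=cv2.imread("pics/top0.png")
a=cv2.resize(im[165:249,225:325],None,fx=6,fy=6,interpolation=cv2.INTER_CUBIC)[:, :400+200]
b=cv2.resize(im[120:180,335:400],None,fx=6,fy=6,interpolation=cv2.INTER_CUBIC)
cv2.imwrite("pics/c1.png",a)
cv2.imwrite("pics/c2.png",b)
print(back("top",[(287,185),(267,204),(248,223)],72).round(1))
print(back("top",[(369,148)],59).round(1), back("top",[(354,130)],30).round(1))
E
```

```text
[[446.1 197.7  72. ]
 [398.9 247.5  72. ]
 [352.  294.4  72. ]]
[[540.9  -9.4  59. ]] [[595.3  22.8  30. ]]
```

View pics/c1.png

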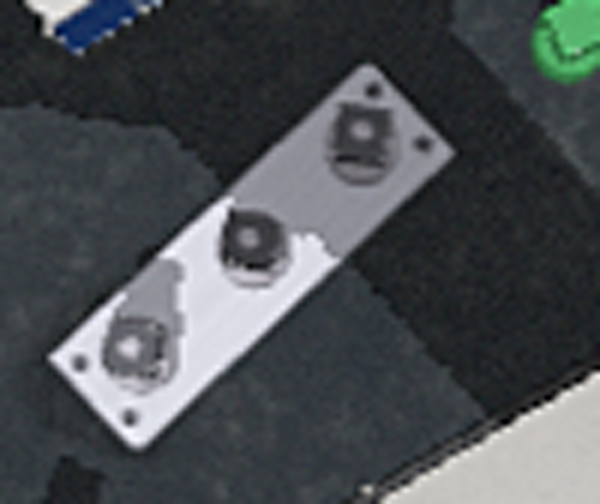

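View pics/c2.png

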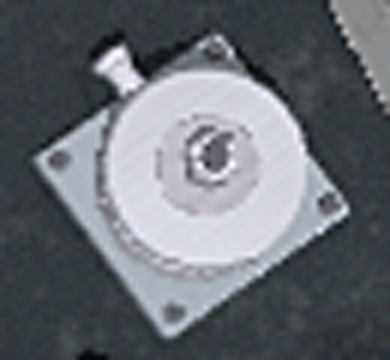

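Crop 1 puts the grip tops at about (362,130), (253,238) and (130,347), with rack corners (372,62), (455,152), (138,450) and (50,357). Crop 2 puts the nut at (212,155), with base corners (218,35), (350,210), (172,338) and (35,158).

Run:
```python
from h import *
f=lambda L,o:np.array(L)/6+np.array(o)-0.4
g=back("top",f([(362,130),(253,238),(130,347)],(225,165)),72);print(g.round(1))
r=back("top",f([(372,62),(455,152),(138,450),(50,357)],(225,165)),12);print(r.round(1),r.mean(0))
l=(r[0]+r[1]-r[2]-r[3]);print("rack long axis deg",np.degrees(np.arctan2(l[1],l[0])))
m=r.mean(0);u=l/np.linalg.norm(l);print([ (m+k*65*u).round(1) for k in(1,0,-1)])
c=back("top",f([(218,35),(350,210),(172,338),(35,158)],(335,120)),8);print(c.round(1),c.mean(0))
n=back("top",f([(212,155)],(335,120)),60);print("nut",n)
x=(c[0]+c[3]-c[1]-c[2]);print("cell x deg",np.degrees(np.arctan2(x[1],x[0])))
# go above rack middle, camera looking at centre
s=ctrl.read_state();print(np.degrees(s["tool_rot"]))
la=np.arctan2(l[1],l[0])
for yaw in (la,la+np.pi/2,la+np.pi,la-np.pi/2): print(np.degrees(yaw),move([m[0],m[1],260],[np.pi,0,yaw]))
print(eyes.calibration("wrist")["tool_from_camera"])
```

```text
[[443.  202.9  72. ]
 [398.2 248.   72. ]
 [353.4 298.6  72. ]]
[[481.2 198.3  12. ]
 [441.4 162.3  12. ]
 [312.6 299.9  12. ]
 [352.8 338.3  12. ]] [397.0043936  249.70112402  12.        ]
rack long axis deg -47.17629988987861
[array([441.2, 202. ,  12. ]), array([397. , 249.7,  12. ]), array([352.8, 297.4,  12. ])]
[[613.  -25.4   8. ]
 [534.1 -80.9   8. ]
 [478.   -2.4   8. ]
 [558.5  55.8   8. ]] [545.89973005 -13.19598494   8.        ]
nut [[547.28322378 -11.71557624  60.        ]]
cell x deg 35.50413274418116
[-1.79902865e+02  2.01421699e-03  1.63280857e+02]
-47.17629988987861 (array([-30.84, -29.61,  -2.9 ]), array([-4.0000e-02, -1.3000e-01, -1.4954e+02]))
42.82370011012139 (array([-30.84, -29.61,  -2.9 ]), array([-6.0000e-02,  1.0000e-01,  1.2046e+02]))
132.8237001101214 (array([-30.84, -29.61,  -2.9 ]), array([-9.000e-02,  3.000e-02,  3.046e+01]))
-137.1762998898786 (array([-30.84, -29.61,  -2.9 ]), array([-9.000e-02, -5.000e-02, -5.954e+01]))
[[ 1.05199714e-04  9.51625719e-01  3.07259628e-01  7.86921190e+01]
 [ 9.99999979e-01 -1.54182187e-04  1.35143114e-04  6.81810711e-01]
 [ 1.75979624e-04  3.07259607e-01 -9.51625716e-01 -1.42170090e+02]
 [ 0.00000000e+00  0.00000000e+00  0.00000000e+00  1.00000000e+00]]
```

Run:
```python
from h import *
print(proj("top",[[187,622,231],[187,622,400]]),proj("side",[[187,622,231],[187,622,400]]))
for z in (100,150,200,250,300): 
    b=back("top",[(97,225),(97,296),(66,216)],z); print(z,b.round(0).tolist(),proj("side",b).round(0).tolist())
```

```text
[[ 84.0698093  298.64176766]
 [ 40.93461079 309.24851592]] [[546.17583754 259.18054604]
 [607.44631268  86.63239928]]
100 [[347.0, 655.0, 100.0], [180.0, 648.0, 100.0], [369.0, 731.0, 100.0]] [[376.0, 385.0], [528.0, 374.0], [371.0, 455.0]]
150 [[344.0, 635.0, 150.0], [184.0, 628.0, 150.0], [365.0, 707.0, 150.0]] [[380.0, 334.0], [528.0, 326.0], [377.0, 394.0]]
200 [[342.0, 615.0, 200.0], [189.0, 608.0, 200.0], [362.0, 683.0, 200.0]] [[385.0, 282.0], [527.0, 276.0], [382.0, 332.0]]
250 [[339.0, 594.0, 250.0], [194.0, 588.0, 250.0], [358.0, 659.0, 250.0]] [[390.0, 228.0], [527.0, 225.0], [388.0, 268.0]]
300 [[336.0, 574.0, 300.0], [199.0, 568.0, 300.0], [354.0, 635.0, 300.0]] [[394.0, 173.0], [526.0, 172.0], [393.0, 203.0]]
```

Emit:
move_arm([
  [-30.8, -29.6, -2.9, 0, 0, 30.5],
  [-30.8, -29.6, -2.9, 0, 0, 30.5],
  [-30.8, -29.6, -2.9, 0, 0, 30.5],
  [-30.8, -29.6, -2.9, 0, 0, 30.5],
  [-30.8, -29.6, -2.9, 0, 0, 30.5],
  [-30.8, -29.6, -2.9, 0, 0, 30.5],
  [-30.8, -29.6, -2.9, 0, 0, 30.5],
  [-30.8, -29.6, -2.9, 0, 0, 30.5],
  [-30.8, -29.6, -2.9, 0, 0, 30.5],
  [-30.8, -29.6, -2.9, 0, 0, 30.5],
  [-30.8, -29.6, -2.9, 0, 0, 30.5],
  [-30.8, -29.6, -2.9, 0, 0, 30.5],
  [-30.8, -29.6, -2.9, 0, 0, 30.5],
  [-30.8, -29.6, -2.9, 0, 0, 30.5],
])

```text
clock: 1.5
eef_pos: [396.2, 251.4, 260.1]
tool_rot: [-3.141, -0.0, 2.32]
force: [0.4, 0.8, -0.4]
width: 85.7
```

Run:
```python
from h import *
s=ctrl.read_state();im=eyes.get_image("wrist")
print(s["clock"],s["eef_pos"],np.degrees(s["tool_rot"]),s["qpos"].round(2))
np.save("w1.npy",s,allow_pickle=True)
cv2.imwrite("pics/w1.png",im[:,:,::-1])
```

```text
1.5 [396.17009474 251.44248265 260.10501204] [-1.79980966e+02 -1.70396651e-02  1.32909915e+02] [-0.8   0.34  0.24  1.97 -0.11  0.84  0.24]
```

View pics/w1.png

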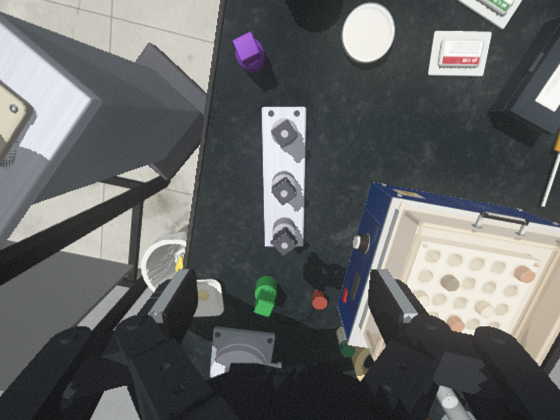

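The wrist view shows the rack vertical at columns 263–306. Grip tops are near (284,132), (284,188) and (284,240), with yaws that vary. I'll enlarge the three grips.

Run:
```python
from h import *
im=cv2.imread("pics/w1.png")
cv2.imwrite("pics/c3.png",np.hstack([cv2.resize(im[y:y+48,262:308],None,fx=5.6,fy=5.6,interpolation=cv2.INTER_CUBIC) for y in(112,165,215)]))
```

```text
(no output)
```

View pics/c3.png

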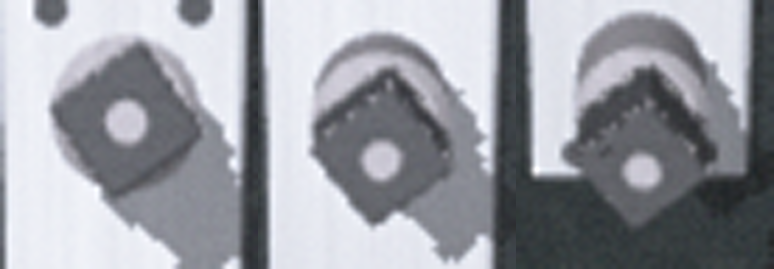

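Panels are scaled 5.6. The grips stand roughly diagonal to the rail, which does not match "square to the rail". I'll compute their yaws from the top-face corners.

Run:
```python
from h import *
s=np.load("w1.npy",allow_pickle=True).item()
P=[((126,121),[(140,40),(200,130),(115,195),(52,105)],112),((122,160),[(127,95),(189,168),(117,225),(55,150)],165),((125,171),[(131,114),(191,165),(119,228),(59,177)],215)]
for d,q,y in P:
    f=lambda L:back("wrist",np.array(L,float)/5.6+[262,y]-.4,72,s)
    c=f([d])[0];k=f(q)
    e=[k[(i+1)%4]-k[i] for i in range(4)]
    an=[np.degrees(np.arctan2(v[1],v[0]))%90 for v in e]
    print(c.round(1),k.mean(0).round(1),[round(np.linalg.norm(v),1) for v in e],np.round(an,1))
r=back("wrist",[(264,107),(305.5,107),(264,246),(304,246)],12,s);print(r.round(1))
print(np.degrees(np.arctan2(*(r[2]-r[0])[1::-1])))
# cell in this view
print(back("wrist",[(240,360)],45,s))
```

```text
[354.6 299.3  72. ] [354.4 299.8  72. ] [np.float64(20.2), np.float64(20.4), np.float64(20.7), np.float64(20.6)] [78.1 79.7 78.5 78.1]
[399.2 250.3  72. ] [399.2 250.3  72. ] [np.float64(19.8), np.float64(19.1), np.float64(20.3), np.float64(18.6)] [82.9 82.4 81.4 80.8]
[443.8 203.4  72. ] [443.8 203.3  72. ] [np.float64(17.6), np.float64(21.6), np.float64(17.8), np.float64(21.4)] [ 0.6 86.9 89.8 86.3]
[[317.1 303.4  12. ]
 [354.8 338.4  12. ]
 [442.1 163.6  12. ]
 [484.1 202.6  12. ]]
-48.183183974488045
[[531.92965344  12.07717049  45.        ]]
```

Run:
```python
from h import *
print(move([354.5,299.5,130],[np.pi,0,np.radians(168.5)]))
```

```text
(array([ 6.37,  0.22, 13.01]), array([-1.000e-02, -2.000e-02, -3.561e+01]))
```

Emit:
move_arm([
  [6.4, 0.2, 13, 0, 0, -35.6],
  [6.4, 0.2, 13, 0, 0, -35.6],
  [6.4, 0.2, 13, 0, 0, -35.6],
  [6.4, 0.2, 13, 0, 0, -35.6],
  [6.4, 0.2, 13, 0, 0, -35.6],
  [6.4, 0.2, 13, 0, 0, -35.6],
  [6.4, 0.2, 16, 0, 0, -35.6],
  [6.4, 0.2, 19, 0, 0, -35.6],
  [6.4, 0.2, 20.5, 0, 0, -35.6],
  [6.4, 0.2, 21.5, 0, 0, -35.6],
  [6.4, 0.2, 21.5, 0, 0, -35.6],
  [6.4, 0.2, 21.5, 0, 0, -35.6],
], grip=0.3)

```text
clock: 2.75
eef_pos: [355.5, 299.1, 46.1]
tool_rot: [3.141, 0.001, 2.938]
force: [-0.3, -0.2, 0.5]
width: 55.8
```

Emit:
move_arm([
  [0, 0, 0, 0, 0, 0],
  [0, 0, 0, 0, 0, 0],
  [0, 0, 0, 0, 0, 0],
  [0, 0, 0, 0, 0, 0],
  [0, 0, 0, 0, 0, 0],
  [0, 0, 0, 0, 0, 0],
  [0, 0, 0, 0, 0, 0],
], grip=-1)

```text
clock: 3.45
eef_pos: [355.3, 299.2, 46.2]
tool_rot: [3.14, 0.001, 2.939]
force: [-0.2, -0.1, 6.1]
width: 21.2
```

Emit:
move_arm([
  [0, 0, -1, 0, 0, 0],
  [0, 0, -3, 0, 0, 0],
  [0, 0, -6, 0, 0, 0],
  [0, 0, -9, 0, 0, 0],
  [0, 0, -11.4, 0, 0, 0],
  [0, 0, -11.4, 0, 0, 0],
  [0, 0, -11.4, 0, 0, 0],
])

```text
clock: 4.15
eef_pos: [354.8, 298.8, 159.9]
tool_rot: [3.141, 0.001, 2.939]
force: [-0.7, 0.2, -2.2]
width: 20.9
```

Run:
```python
from h import *
print(ctrl.read_state()["force"],move([578,86,160],[np.pi,0,np.radians(168.5)]))
```

```text
[-0.65676419  0.17421644 -2.18905794] (array([-2.615e+01, -1.635e+01, -1.000e-02]), array([ 0.06,  0.04, -0.12]))
```

Emit:
move_arm([
  [-26.1, -16.3, 0, 0, 0, 0],
  [-26.1, -16.3, 0, 0, 0, 0],
  [-26.1, -16.3, 0, 0, 0, 0],
  [-26.1, -16.3, 0, 0, 0, 0],
  [-26.1, -16.3, 0, 0, 0, 0],
  [-26.1, -16.3, 0, 0, 0, 0],
  [-26.1, -16.3, 0, 0, 0, 0],
  [-26.1, -16.3, 0, 0, 0, 0],
  [-26.1, -16.3, 0, 0, 0, 0],
  [-26.1, -16.3, 0, 0, 0, 0],
  [-26.1, -16.3, 0, 0, 0, 0],
])

```text
clock: 5.25
eef_pos: [576.5, 88.3, 159.2]
tool_rot: [3.141, -0.001, 2.942]
force: [-0.3, 0.7, -0.1]
width: 21.0
```

Run:
```python
from h import *
s=ctrl.read_state();im=eyes.get_image("wrist")
print(s["clock"],s["eef_pos"],np.degrees(s["tool_rot"]))
np.save("w2.npy",s,allow_pickle=True)
im=im[:,:,::-1];cv2.imwrite("pics/w2.png",im)
u=proj("wrist",[548,-10.5,59],s)[0];print(u)
x,y=(u-60).astype(int);x=max(x,0);print(x,y)
cr=cv2.resize(im[y:y+120,x:x+120],(600,600),interpolation=cv2.INTER_CUBIC)
cv2.imwrite("pics/c4.png",cr)
```

```text
5.25 [576.48059235  88.33833263 159.16852956] [ 1.79980188e+02 -6.52658602e-02  1.68544160e+02]
[161.14346343 204.9450934 ]
101 144
```

View pics/c4.png

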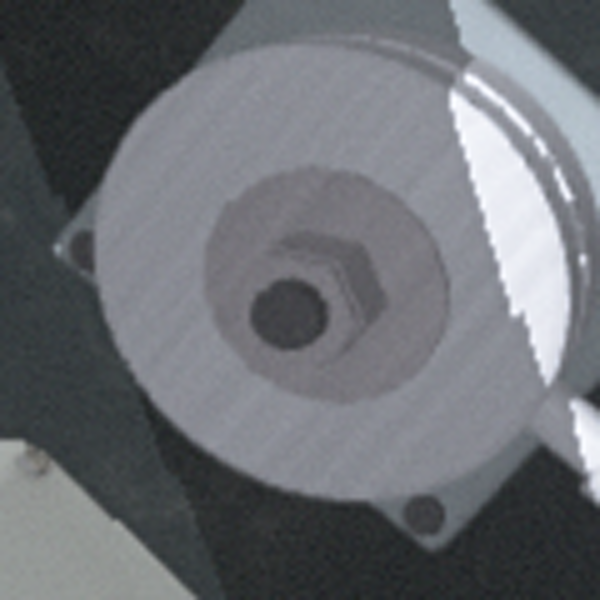

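The crop (5x, offset 101,144) shows the washer centred at about (327,285), the stud top at (289,314), and base bolt holes at (82,252) and (425,515).

Run:
```python
from h import *
s=np.load("w2.npy",allow_pickle=True).item()
f=lambda L,z:back("wrist",np.array(L,float)/5+[101,144]-.4,z,s)
print("washer",f([(327,285)],45),"stud",f([(289,314)],63.5))
h=f([(82,252),(425,515)],8);d=h[1]-h[0];print(np.linalg.norm(d),np.degrees(np.arctan2(d[1],d[0])))
n=f([(289,314)],63.5)[0]
for a in(65.5,95.5): print(a,move([n[0],n[1],125],[np.pi,0,np.radians(a+90)]))
```

```text
washer [[547.78739695 -11.58191759  45.        ]] stud [[547.85646368 -11.01838914  63.5       ]]
86.5139483160644 36.207014437489974
65.5 (array([  0.86, -10.28,   3.43]), array([ 1.000e-02, -4.000e-02,  1.302e+01]))
95.5 (array([  0.86, -10.28,   3.43]), array([  0.02,  -0.03, -16.98]))
```

Emit:
move_arm([
  [0.8, -10.3, 0, 0, 0, 12.6],
  [0.8, -10.3, 0, 0, 0, 12.6],
  [0.8, -10.3, 0, 0, 0, 12.6],
  [0.8, -10.3, 0, 0, 0, 12.6],
  [0.8, -10.3, 3.4, 0, 0, 12.6],
  [0.8, -10.3, 3.4, 0, 0, 12.6],
  [0.8, -10.3, 3.4, 0, 0, 12.6],
  [0.8, -10.3, 3.4, 0, 0, 12.6],
  [0.8, -10.3, 3.4, 0, 0, 12.6],
])

```text
clock: 6.2
eef_pos: [549.9, -12.2, 126.4]
tool_rot: [3.141, 0.002, 2.72]
force: [-0.2, -0.1, -1.7]
width: 21.4
```

```bash
cat >> h.py <<'E'
def nutcmd(off,psi,z,nut=(547.8,-11.3)):
    a=np.radians(psi);s=ctrl.read_state()
    print(s["clock"],s["eef_pos"].round(1),np.degrees(s["tool_rot"]).round(1),s["force"].round(1),s["qpos"].round(2))
    print(move([nut[0]-off*np.cos(a),nut[1]-off*np.sin(a),z],[np.pi,0,a]))
E
python3 -c "
from h import *
nutcmd(.8,156,100)"
```

```text
6.2 [549.9 -12.2 126.4] [1.799e+02 1.000e-01 1.558e+02] [-0.2 -0.1 -1.7] [-0.06  0.63  0.04  1.9  -0.04  0.61  1.16]
(array([ 0.15, -0.01,  2.64]), array([ 0.06,  0.1 , -0.17]))
```

Emit:
move_arm([
  [0.15, 0, 0.5, 0, 0, 0],
  [0.15, 0, 1.2, 0, 0, 0],
  [0.15, 0, 2, 0, 0, 0],
  [0.15, 0, 2.4, 0, 0, 0],
  [0.15, 0, 2.6, 0, 0, 0],
  [0.15, 0, 2.6, 0, 0, 0],
  [0.15, 0, 2.6, 0, 0, 0],
])

```text
clock: 6.9
eef_pos: [547.8, -12.2, 99.3]
tool_rot: [3.142, 0.0, 2.719]
force: [-0.1, -0.5, -1.4]
width: 21.3
```

Emit:
move_arm([
  [0, 0, 0.2, 0, 0, 0],
  [0, 0, 0.4, 0, 0, 0],
  [0, 0, 0.6, 0, 0, 0],
  [0, 0, 0.8, 0, 0, 0],
  [0, 0, 0.8, 0, 0, 0],
  [0, 0, 0.8, 0, 0, 0],
])

```text
clock: 7.5
eef_pos: [547.8, -12.1, 93.0]
tool_rot: [3.141, 0.001, 2.719]
force: [-4.6, -0.1, 14.9]
width: 20.9
```

Emit:
move_arm([
  [-0.04, 0.04, -0.6, 0, 0, 0],
  [-0.04, 0.04, -0.6, 0, 0, 8],
  [-0.04, 0.04, -0.6, 0, 0, 16],
  [-0.04, 0.04, -0.6, 0, 0, 24],
  [-0.04, 0.04, -0.6, 0, 0, 30],
  [-0.04, 0.04, -0.6, 0, 0, 30],
  [-0.04, 0.04, -0.6, 0, 0, 30],
  [-0.04, 0.04, -0.4, 0, 0, 30],
  [-0.04, 0.04, -0.2, 0, 0, 30],
  [-0.04, 0.04, 0, 0, 0, 30],
  [-0.04, 0.04, 0.1, 0, 0, 30],
  [-0.04, 0.04, 0.1, 0, 0, 30],
])

```text
clock: 8.7
eef_pos: [548.4, -12.0, 92.9]
tool_rot: [3.14, -0.0, 2.196]
force: [-6.1, 0.2, 23.6]
width: 21.5
```

```bash
python3 -c "
from h import *
nutcmd(.8,126,150)"
```

```text
8.7 [548.4 -12.   92.9] [179.9  -0.  125.8] [-6.1  0.2 23.6] [-0.14  0.69  0.18  1.93 -0.22  0.54  0.81]
(array([ 0.01,  0.  , -5.71]), array([ 0.08, -0.02, -0.21]))
```

Both orientations stop 14 mm high, on top of the nut, so this socket is too small. I'll take it back to its post.

Emit:
move_arm([
  [0, 0, -2, 0, 0, 0],
  [0, 0, -4, 0, 0, 0],
  [0, 0, -6.7, 0, 0, 0],
  [0, 0, -6.7, 0, 0, 0],
  [0, 0, -6.7, 0, 0, 0],
])

```text
clock: 9.2
eef_pos: [548.3, -11.9, 157.4]
tool_rot: [3.141, 0.0, 2.196]
force: [-1.6, 0.2, -2.1]
width: 21.0
```

```bash
cat >> h.py <<'E'
def go(x,y,z,psi):
    s=ctrl.read_state()
    print(s["clock"],s["eef_pos"].round(1),np.degrees(s["tool_rot"]).round(1),s["force"].round(1),s["qpos"].round(2))
    print(move([x,y,z],[np.pi,0,np.radians(psi)]))
E
python3 -c "
from h import *
go(355.3,299.2,160,168.5)"
```

```text
9.2 [548.3 -11.9 157.4] [180.    0.  125.8] [-1.6  0.2 -2.1] [-0.17  0.59  0.22  1.88 -0.19  0.69  0.78]
(array([36.52,  2.55, -0.27]), array([ 3.00e-02,  3.00e-02, -4.27e+01]))
```

Emit:
move_arm([
  [36.5, 2.55, 0, 0, 0, -42.7],
  [36.5, 2.55, 0, 0, 0, -42.7],
  [36.5, 2.55, 0, 0, 0, -42.7],
  [36.5, 2.55, 0, 0, 0, -42.7],
  [36.5, 2.55, 0, 0, 0, -42.7],
  [36.5, 2.55, 0, 0, 0, -42.7],
  [36.5, 2.55, 0, 0, 0, -42.7],
  [36.5, 2.55, 0, 0, 0, -42.7],
  [36.5, 2.55, 0, 0, 0, -42.7],
  [36.5, 2.55, 0, 0, 0, -42.7],
  [36.5, 2.55, 0, 0, 0, -42.7],
  [36.5, 2.55, 0, 0, 0, -42.7],
  [36.5, 2.55, 0, 0, 0, -42.7],
])

```text
clock: 10.5
eef_pos: [356.1, 298.1, 157.2]
tool_rot: [-3.141, 0.0, 2.938]
force: [0.2, -0.2, -1.6]
width: 21.3
```

```bash
python3 -c "
from h import *
go(355.2,299.2,65,168.5)"
```

```text
10.5 [356.1 298.1 157.2] [-180.     0.   168.3] [ 0.2 -0.2 -1.6] [-0.79  0.49  0.05  2.1  -0.04  0.56  0.65]
(array([0.11, 0.09, 9.22]), array([-0.02,  0.  , -0.15]))
```

Emit:
move_arm([
  [0.1, 0.09, 3, 0, 0, 0],
  [0.1, 0.09, 6, 0, 0, 0],
  [0.1, 0.09, 8.5, 0, 0, 0],
  [0.1, 0.09, 9.2, 0, 0, 0],
  [0.1, 0.09, 9.2, 0, 0, 0],
  [0.1, 0.09, 9.6, 0, 0, 0],
  [0.1, 0.09, 10, 0, 0, 0],
  [0.1, 0.09, 10.4, 0, 0, 0],
  [0.1, 0.09, 10.8, 0, 0, 0],
  [0.1, 0.09, 11.1, 0, 0, 0],
  [0.1, 0.09, 11.1, 0, 0, 0],
  [0.1, 0.09, 11.1, 0, 0, 0],
])

```text
clock: 11.7
eef_pos: [354.7, 300.3, 46.3]
tool_rot: [3.141, 0.0, 2.941]
force: [-1.0, -0.2, -0.7]
width: 20.9
```

Emit:
move_arm([
  [0, 0, 0, 0, 0, 0],
  [0, 0, 0, 0, 0, 0],
  [0, 0, 0, 0, 0, 0],
  [0, 0, 0, 0, 0, 0],
  [0, 0, -2, 0, 0, 0],
  [0, 0, -5, 0, 0, 0],
  [0, 0, -8, 0, 0, 0],
  [0, 0, -8, 0, 0, 0],
  [0, 0, -8, 0, 0, 0],
], grip=0.3)

```text
clock: 12.6
eef_pos: [354.9, 300.5, 126.8]
tool_rot: [3.14, 0.001, 2.941]
force: [0.2, 0.0, -0.6]
width: 55.6
```

```bash
python3 -c "
from h import *
go(399.2,250.3,46,172)
cv2.imwrite('pics/w3.png',eyes.get_image('wrist')[:,:,::-1])"
```

```text
12.6 [354.9 300.5 126.8] [1.799e+02 1.000e-01 1.685e+02] [ 0.2  0.  -0.6] [-0.79  0.54  0.04  2.12 -0.05  0.48  0.65]
(array([-5.34, -4.04,  8.08]), array([ 0.08,  0.05, -3.52]))
```

View pics/w3.png

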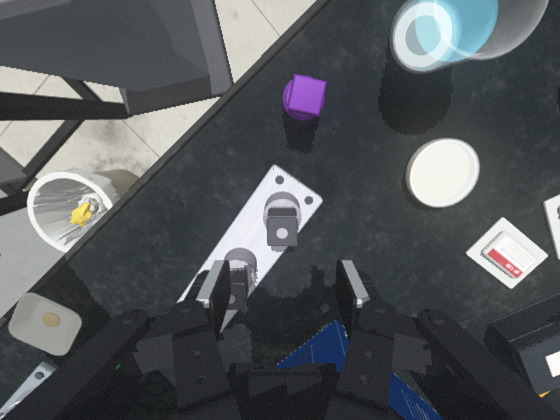

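Socket 1 stands upright on its post, its grip near (282,230). Next is the middle socket.

Emit:
move_arm([
  [-5.3, -4.0, 0, 0, 0, -3.5],
  [-5.3, -4.0, 0, 0, 0, -3.5],
  [-5.3, -4.0, 0, 0, 0, -3.5],
  [-5.3, -4.0, 2, 0, 0, -3.5],
  [-5.3, -4.0, 5, 0, 0, -3.5],
  [-5.3, -4.0, 7, 0, 0, -3.5],
  [-5.3, -4.0, 8, 0, 0, -3.5],
  [-5.3, -4.0, 8.1, 0, 0, -3.5],
  [-5.3, -4.0, 8.1, 0, 0, -3.5],
  [-5.3, -4.0, 8.1, 0, 0, -3.5],
])

```text
clock: 13.65
eef_pos: [399.0, 250.9, 46.0]
tool_rot: [3.141, 0.001, 3.002]
force: [1.2, -0.1, 1.1]
width: 55.9
```

Emit:
move_arm([
  [0, 0, 0, 0, 0, 0],
  [0, 0, 0, 0, 0, 0],
  [0, 0, 0, 0, 0, 0],
  [0, 0, 0, 0, 0, 0],
  [0, 0, 0, 0, 0, 0],
  [0, 0, 0, 0, 0, 0],
], grip=-1)

```text
clock: 14.25
eef_pos: [399.0, 250.6, 46.0]
tool_rot: [3.141, 0.001, 3.002]
force: [-1.4, -0.4, 5.6]
width: 20.7
```

Emit:
move_arm([
  [0, 0, -1, 0, 0, 0],
  [0, 0, -3, 0, 0, 0],
  [0, 0, -6, 0, 0, 0],
  [0, 0, -9, 0, 0, 0],
  [0, 0, -11.4, 0, 0, 0],
  [0, 0, -11.4, 0, 0, 0],
  [0, 0, -11.4, 0, 0, 0],
])

```text
clock: 14.95
eef_pos: [398.5, 250.3, 159.7]
tool_rot: [3.141, 0.001, 3.002]
force: [-0.0, -0.0, -1.3]
width: 20.9
```

```bash
python3 -c "
from h import *
nutcmd(0,156,126)"
```

```text
14.95 [398.5 250.3 159.7] [180.   0. 172.] [-0.  -0.  -1.3] [-0.63  0.49  0.01  2.08 -0.01  0.57  0.82]
(array([-18.43, -23.83,   3.37]), array([ 0.04,  0.03, 15.98]))
```

Emit:
move_arm([
  [-18.4, -23.8, 0, 0, 0, 16],
  [-18.4, -23.8, 0, 0, 0, 16],
  [-18.4, -23.8, 0, 0, 0, 16],
  [-18.4, -23.8, 0, 0, 0, 16],
  [-18.4, -23.8, 0, 0, 0, 16],
  [-18.4, -23.8, 0, 0, 0, 16],
  [-18.4, -23.8, 0, 0, 0, 16],
  [-18.4, -23.8, 0, 0, 0, 16],
  [-18.4, -23.8, 0, 0, 0, 16],
  [-18.4, -23.8, 3.4, 0, 0, 16],
  [-18.4, -23.8, 3.4, 0, 0, 16],
  [-18.4, -23.8, 3.4, 0, 0, 16],
  [-18.4, -23.8, 3.4, 0, 0, 16],
])

```text
clock: 16.25
eef_pos: [547.9, -10.1, 126.2]
tool_rot: [3.141, 0.001, 2.724]
force: [-0.0, -0.2, -1.8]
width: 20.9
```

```bash
python3 -c "
from h import *
nutcmd(0,156,99)"
```

```text
16.25 [547.9 -10.1 126.2] [180.    0.  156.1] [-0.  -0.2 -1.8] [-0.07  0.63  0.05  1.91 -0.05  0.61  1.17]
(array([-0.03, -0.12,  2.72]), array([0.03, 0.04, 0.06]))
```

Emit:
move_arm([
  [-0.03, -0.1, 0.7, 0, 0, 0],
  [-0.03, -0.1, 1.5, 0, 0, 0],
  [-0.03, -0.1, 2.2, 0, 0, 0],
  [-0.03, -0.1, 2.6, 0, 0, 0],
  [-0.03, -0.1, 2.8, 0, 0, 0],
  [-0.03, -0.1, 3.0, 0, 0, 0],
  [-0.03, -0.1, 3.2, 0, 0, 0],
  [-0.03, -0.1, 3.4, 0, 0, 0],
  [-0.03, -0.1, 3.5, 0, 0, 0],
  [-0.03, -0.1, 3.5, 0, 0, 0],
])

```text
clock: 17.25
eef_pos: [547.7, -12.0, 90.5]
tool_rot: [3.141, 0.001, 2.722]
force: [-0.9, -0.6, 0.9]
width: 21.1
```

No contact at 2.5 mm below the nut top, so I'll keep lowering.

Emit:
move_arm([
  [0, 0, 0.2, 0, 0, 0],
  [0, 0, 0.4, 0, 0, 0],
  [0, 0, 0.6, 0, 0, 0],
  [0, 0, 0.6, 0, 0, 0],
])

```text
clock: 17.65
eef_pos: [547.8, -12.6, 84.1]
tool_rot: [-3.141, 0.001, 2.722]
force: [1.6, -2.7, -1.1]
width: 21.3
```

Emit:
move_arm([
  [0, 0, 0.2, 0, 0, 0],
  [0, 0, 0.4, 0, 0, 0],
  [0, 0, 0.5, 0, 0, 0],
  [0, 0, 0.6, 0, 0, 0],
  [0, 0, 0.6, 0, 0, 0],
  [0, 0, 0.6, 0, 0, 0],
])

```text
clock: 18.25
eef_pos: [547.9, -12.6, 79.1]
tool_rot: [-3.142, 0.001, 2.722]
force: [0.3, -3.9, 9.7]
width: 20.9
```

```bash
python3 -c "
from h import *
go(547.8,-12,150,156)
for n in('side','wrist'): cv2.imwrite(f'pics/{n}5.png',eyes.get_image(n)[:,:,::-1])
im=cv2.imread('pics/side5.png');u=proj('side',[547.8,-12,60])[0].astype(int);print(u)
cv2.imwrite('pics/c5.png',cv2.resize(im[u[1]-60:u[1]+70,max(u[0]-70,0):u[0]+150],None,fx=3.6,fy=3.6,interpolation=cv2.INTER_CUBIC))"
```

```text
18.25 [547.9 -12.6  79.1] [-1.800e+02  1.000e-01  1.559e+02] [ 0.3 -3.9  9.7] [-0.06  0.7   0.04  1.93 -0.06  0.51  1.18]
(array([ 0.03,  0.05, -7.09]), array([-0.  ,  0.07, -0.05]))
[221 162]
```

View pics/c5.png

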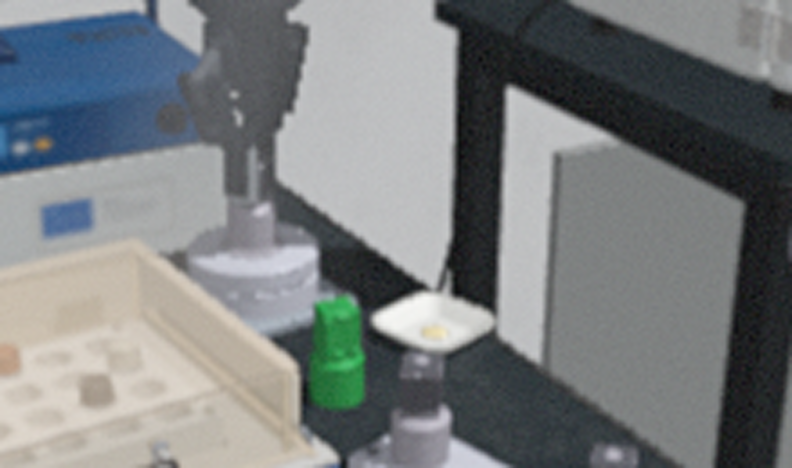

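The socket is down on the washer with the other two standing on the rack. TCP z is 79.1 against 79 expected. I'll press a little further to confirm it has bottomed.

Emit:
move_arm([
  [0, 0, 0.1, 0, 0, 0],
  [0, 0, 0.1, 0, 0, 0],
  [0, 0, 0.1, 0, 0, 0],
])

```text
clock: 18.65
eef_pos: [547.9, -12.6, 79.0]
tool_rot: [3.141, 0.002, 2.722]
force: [-2.7, -3.4, 17.6]
width: 20.7
```

Commanding 1 mm more raised the force to 17.6 N and moved the TCP by only 0.1 mm, so it is seated.

```bash
python3 -c "
from cell import ctrl
print(ctrl.finish_job())"
```

```text
the job is handed in; nothing more can be done
None
```

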